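Turn the specimen jar to the scanner and latch the reader gate

TASK

Without lifting it out of its nest, turn the specimen jar in the bench reader until the barcode under its cap tab faces straight at the scanner window, and then push the reader's gate shut until its sprung latch snaps in. Push the gate gently, do not slam or force it, and leave the other things on the bench where they are.

Things in the scene. Friction and masses are not known exactly. Their poses are not given: they have to be found in the camera images.
- station: Bench reader, fixed to the table: white base plate (x -115 to 85, y -115 to 210 mm, 10 mm thick). Origin on the nest's axis at table height; +x to its rear, +y to its grey scanner block (x +-48, y 105 to 190 mm, 120 mm high), z up. Clear guard walls 60 mm high at x 80 and y -108 mm. The front (-x) has the gate, its hinge post (y -111 to -97) and latch post (y 95 to 113 mm), both 90 mm high.
- nest (a point): Centre of the nest's floor, 12 mm above the table, axes as the station. The nest is a fixed black ring lined with slick plastic, inner radius 30 mm, outer 34 mm, its rim 40 mm above the table. The jar stands in it with 2 mm play and can be turned there.
- scan_window (a point): Centre of the scanner's dark window, on the scanner block's face that looks to the station's -y, at station (0, 105, 55) mm; axes as the station.
- jar: Loose specimen jar upright in the nest: white body 56 mm diameter, grey cap 60 mm, 74 mm high, 0.15 to 0.31 kg. Origin at the centre of its underside, z up. Its +x runs along the cap's tab: a level rigid bar 10 mm wide reaching 64 mm from the axis, 60 to 72 mm above the underside. Pushing the tab sideways (1 to 3 N) turns the jar; it stays put. Facing the scanner, its +x is the station's +y.
- jar_label (a point): Middle of the barcode label, 28.5 mm from the jar's axis, under the tab, 41 mm above the jar's underside.
- hinge (a point): Point on the gate's upright hinge axis, at station (-90, -95, 50) mm; axes as the station.
- gate (a joint): Gate angle, rad: 0 along the station's y, growing as the free end swings out to the station's -x; starts 0.55 to 0.95. White panel 10 mm thick, 165 mm from hinge axis to free edge, 12 to 87 mm above the table, 0.35 kg, light hinge friction (stays where left). Pushed shut on its outer face, towards the robot. Its rigid stop lies anywhere from 0 to 0.095. Over 30 N on it counts as slamming.
- latch (a joint): How far the latch bolt is pressed in, m: 0 out, at most 0.013. Steel bolt in the gate's free edge, sprung out (2 N, 4.5 N at 10 mm). In the last 0.15 rad before the stop its bevel rides up the strike (push 100 mm from the hinge: up to 7 to 11 N), the bolt slides along the 12 mm thick strike (little push), snaps out behind it (2 mm play), then the gate meets its stop and the push climbs steeply.
- latch_post (a point): Middle of the latch post's top, at station (-80, 104, 90) mm. A steel plate on the post's side carries the strike and the gate's stop together; it is screwed on anywhere over 15 mm along the station's x (different each time, not measured), so where the gate ends up has to be felt: keep pushing past the snap to the stop, not to a set angle.
- push_pad (a point): Point on the gate's outer face, 100 mm from the hinge axis, 75 mm above the table, 12 mm below the top edge: a good place to push with the fingertips. Its axes turn with the gate: x is the direction in which the gate closes, y runs from the hinge to the free edge.
- tube_rack: Bystander: black rack of capped tubes, 200 x 85 x 98 mm, origin under its centre.
- spare_jar: Bystander: jar of the same size without tab or label, 60 mm diameter, 74 mm high, standing beside the station.
- stray_tube: Bystander: tube lying flat by the station, 90 x 17 x 17 mm, along its x.
- tape_roll: Bystander: roll of tape lying flat, 76 mm diameter, 19 mm high.
- marker: Bystander: marker pen lying flat, 128 x 14 x 14 mm, along its x.
- cap_tray: Bystander: blue open tray 130 x 90 x 45 mm.
- swab_carton: Bystander: closed carton 90 x 60 x 50 mm.

How it is judged:
By the outcome, as a careful person would: the job done as asked, in the order asked, and still so for the second after the job is handed in, with the robot touching nothing.
It also fails if it takes over 51 s, if anything falls off the work surface, if the arm or the gripper's body presses on something with over 40 N, if the wrist force passes 120 N, or if a joint passes its speed limit or range.

ROBOT

A 6-joint arm with a two-finger parallel gripper is mounted at the origin on the work surface. World frame = base frame: x ahead of the robot, y to its left, z up, the work surface at z = 0. Lengths are in m, angles in rad, forces in N, time in s.
With the tool pointing down it reaches from about 0.35 to 0.775 m from the base axis. Payload 7.3 kg.
Tool frame: the origin (TCP) lies at the centre of the arm's flange, where the gripper is bolted on; the fingertips stand 178 mm ahead of it and the grasp point (between the pads) lies 159 mm ahead of it; z points along the fingers, y is the line along which they close (so a half turn about z gives the same grasp; the last joint's range is limited). The gripper opens to 92 mm and grips with 3 to 60 N. Pads are 19 mm wide; open, the fingers measure 130 mm over their backs; the gripper's body (75 mm by 190 mm) begins 47 mm behind the grasp point.
Start: joints at [1.144, 0.342, 1.524, -0, 1.275, -0.146], TCP at [0.145, 0.504, 0.405] pointing down, gripper open.
Joint ranges: [-2.53, 2.53], [-0.77, 2.02], [0.04, 2.7], [-1, 4.14], [0.28, 2.66], [-3.11, 3.11]. Speed limits (rad/s): [2.57, 2.57, 3.14, 3.14, 3.14, 3.14].

INTERFACE

Orientations are given as [roll, pitch, yaw] about the fixed x, y, z axes, in that order (R = Rz(yaw) Ry(pitch) Rx(roll)).
In Python, from cell import robot, telemetry, read_camera gives the robot as it stands (robot), with the cameras as plain functions and the readings (telemetry).
- The arm moves only by the shell command python3 drive.py 'ROWS' [OPENING] [FORCE]. ROWS is a JSON list of rows, 1 to 8 of them, each of 6 numbers: dx, dy, dz in m, then a rotation vector rx, ry, rz in rad; each row shifts and turns the commanded pose from where the row before left it, along the tool's axes as they then stand; what a row does not reach is not made up. A row lasts 1/12 s, in which the tool goes at most 0.0417 m and 0.125 rad, less where a joint would pass 70% of its speed; a pose out of reach is approached as far as the arm can. OPENING is the finger opening in m, set as the command begins (- or left out keeps the last). The fingers move at their own pace and stop on an object; FORCE is the grip in N (left out, the last holds). Time passes only in rows, so rows that do not move let the fingers close. It prints the time, the measured TCP pose, the force, the opening and the grip force at its end.
- telemetry.observe(): the state, without advancing time (a new reading comes with each control period).
- read_camera(name): name is "scene" or "top"; returns a dict with "image" (384x512x3 uint8, red, green, blue), "fx", "fy", "cx", "cy" (pixels), "k1" (the pictures are not rectified: a ray, as slopes to the right and down, at radius r is drawn at 1 + k1 r^2 times it, then the intrinsics apply), "pose" (4x4, takes a point from camera to world coordinates). Camera axes: x right, y down, z forward; pixel columns grow to the right and rows downward; lengths in m; the calibration is good to about 2 mm. A picture is of the moment at which its call begins. There is no depth.
- robot.hand_in(): hands the job in; it is judged then, once.
The state is a dict: "time": time; "qpos": joint angles; "qvel": joint speeds; "joint_efforts": joint torques, N m; "tool_pos": TCP position; "tool_rot": TCP orientation; "contact_force": force on the tool from outside, world axes, zero at the start; "torque": the same for the moment, N m; "opening": finger opening in m; "grip_force": force on a finger pad.
Only numpy, scipy, OpenCV 4.12 (cv2) and the standard library are available. Lean on these libraries where they do the work, as an engineer would, in place of code of your own. Each camera call takes 0.05 s, during which the arm holds its last target. There are 200 camera calls.

## Working session

There is one attempt and no reset: what is moved stays moved. The work goes in short steps, Python scripts to look and compute and a shell command to move; the robot and the scene stay as the last step left them, time stands still between calls to the robot, and variables do not carry over. Pictures are saved under pics/ and viewed, at most 10 in all, crops included, and the job is handed in when it is done.

```bash
ls; mkdir -p pics; python3 - <<'E'
from cell import robot, telemetry, read_camera
import cv2,numpy as np
print(telemetry.observe())
for n in("scene","top"):
    c=read_camera(n); cv2.imwrite(f"pics/{n}0.png",cv2.resize(c["image"][:,:,::-1],(800,600),interpolation=cv2.INTER_CUBIC))
    cv2.imwrite(f"pics/{n}raw0.png",c["image"][:,:,::-1])
    print(n,c["fx"],c["fy"],c["cx"],c["cy"],c["k1"],np.round(c["pose"],4).tolist())
E
```

```text
cell.py
drive.py
pics
{'time': 0.0, 'qpos': array([ 1.14401757e+00,  3.42715879e-01,  1.52500420e+00, -1.31194922e-05,
        1.27537667e+00, -1.46004046e-01]), 'qvel': array([-0.00056982, -0.00116292, -0.00049778, -0.00064806,  0.00080899,
        0.00231239]), 'joint_efforts': array([-4.55411719e-04, -4.31239843e+01, -2.44222444e+01,  7.18205888e-02,
        5.58702531e-02, -1.42366421e-04]), 'tool_pos': array([0.14540551, 0.50432699, 0.40405278]), 'tool_rot': array([-3.14010274e+00, -2.06412273e-04,  2.86082162e+00]), 'contact_force': array([-0.03280664, -0.62697014, -0.17328414]), 'torque': array([-0.0139292 , -0.05484687, -0.03598654]), 'grip_force': 0.0, 'opening': 0.09180531407694054}
scene 476.6171308510163 476.6171308510163 253.36137875975635 186.2918421266155 -0.15735794217740287 [[-0.5048, 0.642, -0.5771, 1.336], [0.863, 0.3886, -0.3227, 0.4909], [0.0171, -0.661, -0.7502, 1.1954], [0.0, 0.0, 0.0, 1.0]]
top 376.3625809341838 376.3625809341838 251.13346384021813 189.56816530981027 -0.09020253322354353 [[0.0163, -0.9746, 0.2232, 0.2738], [-0.9999, -0.0166, 0.0006, -0.0044], [0.0031, -0.2232, -0.9748, 1.1186], [0.0, 0.0, 0.0, 1.0]]
```

View pics/scene0.png

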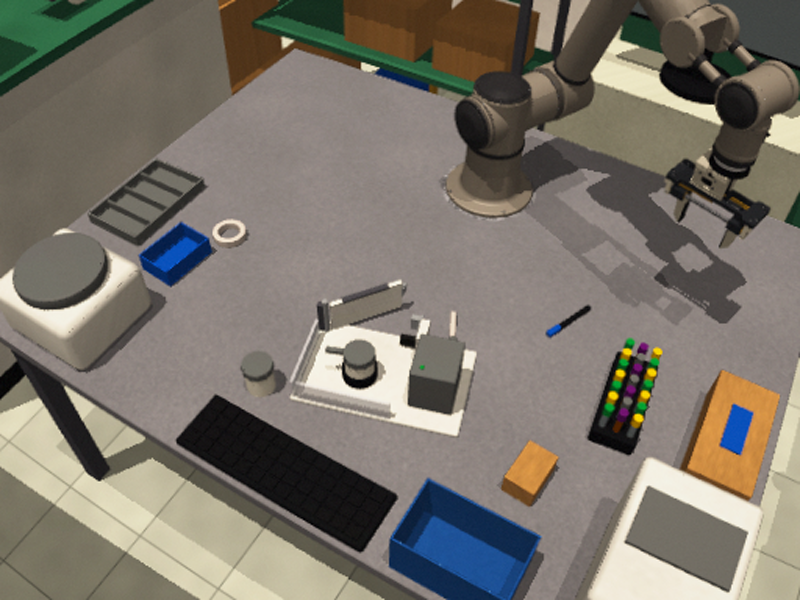

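View pics/top0.png

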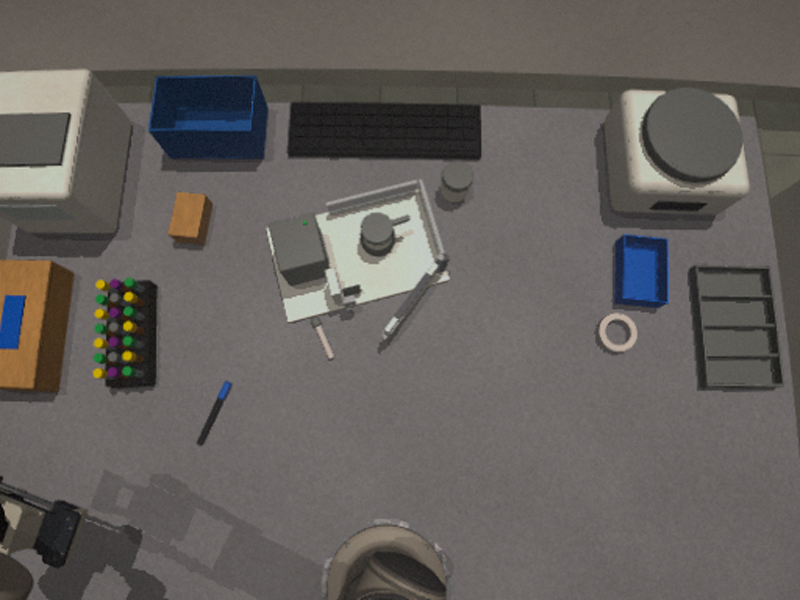

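The overview shows the station centred near (365,255) in the top view, with the scanner block on its left. The tab points right, roughly station -y, and the gate is open at (415,300). The arm is well clear of all of this. I'll zoom in next.

```bash
cat > h.py <<'E'
import numpy as np,cv2
from cell import robot, telemetry, read_camera
def cam(n):
    c=read_camera(n); c["pose"]=np.array(c["pose"]); return c
def proj(c,P):
    P=np.atleast_2d(P); T=np.linalg.inv(c["pose"]); p=P@T[:3,:3].T+T[:3,3]
    s=p[:,:2]/p[:,2:]; s=s*(1+c["k1"]*(s**2).sum(1,keepdims=True))
    return s*[c["fx"],c["fy"]]+[c["cx"],c["cy"]]
def ray(c,uv):
    d=(np.atleast_2d(uv)-[c["cx"],c["cy"]])/[c["fx"],c["fy"]]; s=d.copy()
    for _ in range(20): s=d/(1+c["k1"]*(s**2).sum(1,keepdims=True))
    v=np.c_[s,np.ones(len(s))]@c["pose"][:3,:3].T
    return c["pose"][:3,3],v
def atz(c,uv,z):
    o,v=ray(c,uv); return o+v*((z-o[2])/v[:,2:])
def crop(c,name,x0,y0,w,h,k):
    im=cv2.resize(c["image"][y0:y0+h,x0:x0+w,::-1],None,fx=k,fy=k,interpolation=cv2.INTER_CUBIC)
    for x in range(x0+(-x0)%20,x0+w,20): cv2.putText(im,str(x),(int((x-x0+.5)*k),8),0,.33,(0,255,255),1); cv2.line(im,(int((x-x0+.5)*k),10),(int((x-x0+.5)*k),16),(0,255,255),1)
    for y in range(y0+(-y0)%20,y0+h,20): cv2.putText(im,str(y),(0,int((y-y0+.5)*k)+4),0,.33,(0,255,255),1); cv2.line(im,(22,int((y-y0+.5)*k)),(28,int((y-y0+.5)*k)),(0,255,255),1)
    cv2.imwrite("pics/"+name,im)
E
python3 - <<'E'
from h import *
crop(cam("top"),"topc.png",160,95,150,120,5)
crop(cam("scene"),"scenec.png",145,165,170,125,4.7)
E
```

```text
(no output)
```

View pics/topc.png

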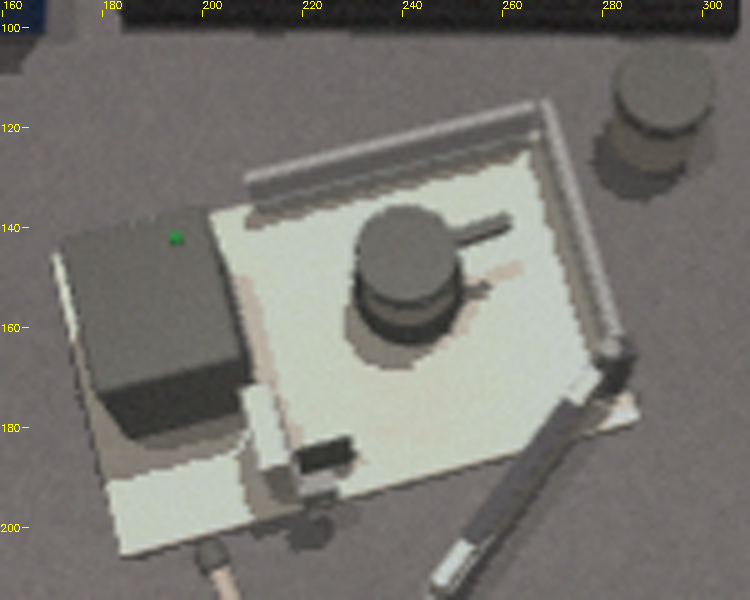

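View pics/scenec.png

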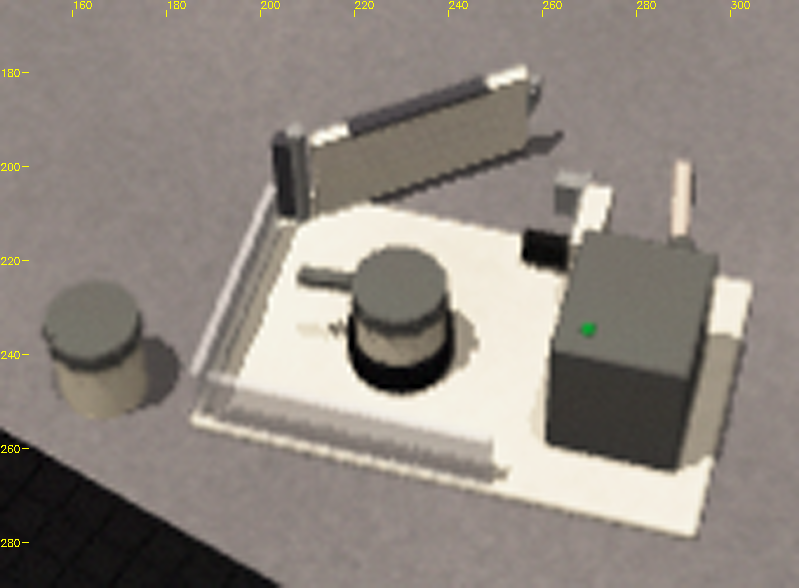

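Crops, in raw pixels. Top view: cap centre (241,145), tab tip (262,138.5), plate corners (184,206) and (287,177.5), scanner top corners (201,136), (208.5,166), (180,173). Scene view: cap centre (229.6,225.4), tab tip (208,222). Next I'll fit the station, jar and gate.

```bash
cat > fit.py <<'E'
from h import *
from scipy.optimize import least_squares
t=cam("top"); s=cam("scene")
def T(p): return np.array([160,95])+np.array(p)/5-.5
def S(p): return np.array([145,165])+np.array(p)/4.7-.5
obs=[(t,T((122,556)),(-115,210,10)),(t,T((637,415)),(-115,-115,10)),(t,T((208,207)),(48,105,120)),(t,T((245,357)),(-48,105,120)),(t,T((102,393)),(-48,190,120)),
(s,S((193,418)),(85,-115,10)),(s,S((693,530)),(85,210,10)),(s,S((750,283)),(-115,210,10)),(s,S((582,230)),(-48,105,120)),(s,S((553,347)),(48,105,120)),(s,S((687,376)),(48,190,120)),(s,S((717,254)),(-48,190,120))]
def W(q,p):
    c,n=np.cos(q[2]),np.sin(q[2]); p=np.array(p)/1e3
    return np.array([q[0]+c*p[0]-n*p[1],q[1]+n*p[0]+c*p[1],p[2]])
f=lambda q:np.concatenate([proj(c,W(q,p))[0]-uv for c,uv,p in obs])
r=least_squares(f,[.55,0,.2],loss="soft_l1"); q=r.x
print("station",q); print(np.round(f(q).reshape(-1,2),1).tolist())
def tri(a,b):
    o1,v1=ray(t,a);o2,v2=ray(s,b); A=np.c_[v1[0],-v2[0]]; k=np.linalg.lstsq(A,o2-o1,rcond=None)[0]
    p,r=o1+k[0]*v1[0],o2+k[1]*v2[0]; return (p+r)/2,np.linalg.norm(p-r)
def inst(p): c,n=np.cos(q[2]),np.sin(q[2]); d=p[:2]-q[:2]; return np.r_[c*d[0]+n*d[1],-n*d[0]+c*d[1],p[2]]
cc,e1=tri(T((408,254)),S((400,286))); tt,e2=tri(T((511,220)),S((300,272)))
print("cap",cc,e1,inst(cc),"tip",tt,e2,inst(tt))
for nm,z,px in(("cap",.086,(408,254)),("tip",.084,(511,220)),("gfree",.087,(440,592)),("ghinge",.087,(600,372))): print("top",nm,inst(atz(t,T(px),z)[0]))
for nm,z,px in(("cap",.086,(400,286)),("tip",.084,(300,272)),("gfree",.087,(524,68)),("ghinge",.087,(312,140))): print("scene",nm,inst(atz(s,S(px),z)[0]))
for g in np.arange(.5,1.05,.05):
    c=W(q,(-90-165*np.sin(g),-95+165*np.cos(g),87)); print(round(g,2),np.round((proj(t,c)[0]-[159.5,94.5])*5),np.round((proj(s,c)[0]-[144.5,164.5])*4.7))
E
python3 fit.py
```

```text
station [0.64478783 0.02728331 0.28298535]
[[0.1, -0.4], [1.0, 0.3], [-0.4, -2.0], [0.2, -0.6], [-1.1, -0.0], [-1.1, 0.1], [0.4, 0.7], [0.7, -0.9], [0.3, -1.9], [-1.3, -0.4], [0.4, -0.1], [0.6, -1.1]]
cap [0.6437829  0.02778035 0.07869186] 0.0002698468198477204 [-0.00082618  0.00075787  0.07869186] tip [ 0.66624142 -0.03198728  0.0775899 ] 0.0005849569286854977 [ 0.00405055 -0.06290352  0.0775899 ]
top cap [-0.0033615   0.00113398  0.086     ]
top tip [ 0.00183578 -0.06235565  0.084     ]
top gfree [-0.19948475  0.03502982  0.087     ]
top ghinge [-0.10104025 -0.08613086  0.087     ]
scene cap [0.00436173 0.00253835 0.086     ]
scene tip [ 0.0085715  -0.06079899  0.084     ]
scene gfree [-0.19057077  0.03294319  0.087     ]
scene ghinge [-0.09362316 -0.0849221   0.087     ]
0.5 [400. 547.] [541.  96.]
0.55 [411. 557.] [537.  87.]
0.6 [422. 567.] [533.  78.]
0.65 [433. 576.] [529.  70.]
0.7 [445. 585.] [524.  61.]
0.75 [458. 593.] [518.  53.]
0.8 [470. 600.] [512.  45.]
0.85 [484. 607.] [505.  38.]
0.9 [497. 613.] [498.  31.]
0.95 [511. 619.] [490.  24.]
1.0 [525. 623.] [482.  17.]
```

```bash
R='[[-0.034,-0.01777,0,0,0,0],[-0.034,-0.01777,0,0,0,0],[-0.034,-0.01777,0,0,0,0],[-0.034,-0.01777,0,0,0,0],[-0.034,-0.01777,0,0,0,0],[-0.034,-0.01777,0,0,0,0]]'; unset R
python3 drive.py '[[-0.034,-0.0178,0,0,0,0],[-0.034,-0.0178,0,0,0,0],[-0.034,-0.0178,0,0,0,0],[-0.034,-0.0178,0,0,0,0],[-0.034,-0.0178,0,0,0,0],[-0.034,-0.0178,0,0,0,0]]' 0.092
python3 drive.py '[[-0.034,-0.0178,0,0,0,0],[-0.034,-0.0178,0,0,0,0],[-0.034,-0.0178,0,0,0,0],[-0.034,-0.0178,0,0,0,0],[-0.034,-0.0178,0,0,0,0],[-0.034,-0.0178,0,0,0,0]]'
python3 drive.py '[[-0.034,-0.0178,0,0,0,0],[-0.034,-0.0178,0,0,0,0],[-0.034,-0.0178,0,0,0,0],[-0.034,-0.0178,0,0,0,0],[-0.034,-0.0178,0,0,0,0],[-0.034,-0.0178,0,0,0,0]]'
python3 drive.py '[[0,0,0,0,0,0.1164],[0,0,0,0,0,0.1164],[0,0,0,0,0,0.1164],[0,0,0,0,0,0.1164],[0,0,0,0,0,0.1164],[0,0,0,0,0,0.1164],[0,0,0,0,0,0.1164],[0,0,0,0,0,0.1164]]'
python3 drive.py '[[0,0,0,0,0,0]]'
```

```text
time: 0.8
tool_pos: [0.3128, 0.3438, 0.4049]
tool_rot: [3.141, 0.0, 2.861]
contact_force: [0.7, 0.8, -0.2]
opening: 0.0918
grip_force: 0.0
time: 1.3
tool_pos: [0.4794, 0.1845, 0.4048]
tool_rot: [3.141, 0.0, 2.861]
contact_force: [-0.5, -0.2, -0.3]
opening: 0.0916
grip_force: 0.0
time: 1.8
tool_pos: [0.6458, 0.0254, 0.4046]
tool_rot: [3.141, -0.0, 2.861]
contact_force: [0.8, 0.2, -0.4]
opening: 0.0919
grip_force: 0.0
time: 2.47
tool_pos: [0.6447, 0.027, 0.4045]
tool_rot: [-3.141, -0.0, 1.924]
contact_force: [-0.3, 0.1, 0.5]
opening: 0.0917
grip_force: 0.0
time: 2.55
tool_pos: [0.6447, 0.027, 0.4045]
tool_rot: [-3.141, -0.0, 1.925]
contact_force: [-1.0, -0.2, 0.7]
opening: 0.0919
grip_force: 0.0
```

```bash
python3 drive.py '[[0,0,0.04,0,0,0],[0,0,0.04,0,0,0],[0,0,0.03,0,0,0],[0,0,0.02,0,0,0],[0,0,0.015,0,0,0],[0,0,0.01,0,0,0],[0,0,0.0105,0,0,0],[0,0,0,0,0,0]]'
python3 drive.py '[[0,0,0,0,0,0],[0,0,0,0,0,0],[0,0,0,0,0,0],[0,0,0,0,0,0],[0,0,0,0,0,0],[0,0,0,0,0,0]]' 0.05 12
```

```text
time: 3.22
tool_pos: [0.6443, 0.027, 0.2373]
tool_rot: [-3.139, -0.001, 1.931]
contact_force: [-0.2, 0.1, -1.4]
opening: 0.0916
grip_force: 0.0
time: 3.72
tool_pos: [0.6446, 0.0269, 0.2398]
tool_rot: [3.141, 0.0, 1.93]
contact_force: [-0.9, -1.1, 2.9]
opening: 0.06
grip_force: 12.0
```

```bash
python3 drive.py '[[0,0,0,0,0,0.05],[0,0,0,0,0,0.08],[0,0,0,0,0,0.1],[0,0,0,0,0,0.1],[0,0,0,0,0,0.1],[0,0,0,0,0,0.1],[0,0,0,0,0,0.1],[0,0,0,0,0,0.1]]'
python3 drive.py '[[0,0,0,0,0,0.1],[0,0,0,0,0,0.1],[0,0,0,0,0,0.1],[0,0,0,0,0,0.1],[0,0,0,0,0,0.1],[0,0,0,0,0,0.1],[0,0,0,0,0,0.1],[0,0,0,0,0,0.1]]'
python3 drive.py '[[0,0,0,0,0,0.1],[0,0,0,0,0,0.1],[0,0,0,0,0,0.1],[0,0,0,0,0,0.1],[0,0,0,0,0,0.1],[0,0,0,0,0,0.1],[0,0,0,0,0,0.1],[0,0,0,0,0,0.1]]'
python3 drive.py '[[0,0,0,0,0,0.1],[0,0,0,0,0,0.1],[0,0,0,0,0,0.1],[0,0,0,0,0,0.1],[0,0,0,0,0,0.1],[0,0,0,0,0,0.1],[0,0,0,0,0,0.1],[0,0,0,0,0,0.188]]'
python3 drive.py '[[0,0,0,0,0,0.063],[0,0,0,0,0,0],[0,0,0,0,0,0]]'
```

```text
time: 4.38
tool_pos: [0.6436, 0.0271, 0.2399]
tool_rot: [-3.138, 0.001, 1.195]
contact_force: [-8.1, 0.0, 8.5]
opening: 0.0596
grip_force: 12.0
time: 5.05
tool_pos: [0.6431, 0.0277, 0.2401]
tool_rot: [-3.138, 0.004, 0.395]
contact_force: [-10.8, 3.3, 9.4]
opening: 0.0598
grip_force: 12.0
time: 5.72
tool_pos: [0.6438, 0.0283, 0.2405]
tool_rot: [-3.141, 0.003, -0.405]
contact_force: [-8.5, 5.5, 9.5]
opening: 0.0594
grip_force: 12.0
time: 6.38
tool_pos: [0.6439, 0.0284, 0.2405]
tool_rot: [3.141, 0.003, -1.229]
contact_force: [-6.0, 5.3, 9.4]
opening: 0.0595
grip_force: 12.0
time: 6.63
tool_pos: [0.6438, 0.0282, 0.2404]
tool_rot: [3.14, 0.002, -1.288]
contact_force: [-6.4, 5.3, 10.0]
opening: 0.0598
grip_force: 12.0
```

```bash
python3 drive.py '[[0,0,0,0,0,0],[0,0,0,0,0,0],[0,0,0,0,0,0],[0,0,0,0,0,0],[0,0,-0.01,0,0,0],[0,0,-0.025,0,0,0],[0,0,-0.04,0,0,0],[0,0,-0.04,0,0,0]]' 0.092
python3 drive.py '[[0,0,-0.04,0,0,0],[0.0096,0.0337,0,0,0,0],[0.0096,0.0337,0,0,0,0],[0.0096,0.0337,0,0,0,0],[0.0096,0.0337,0,0,0,0],[0.0096,0.0337,0,0,0,0],[0.0096,0.0337,0,0,0,0],[0,0,0,0,0,0]]' 0
python3 - <<'E'
from h import *
a=cam("top");b=cam("scene")
crop(a,"topd.png",160,95,150,120,4); crop(b,"scened.png",145,165,170,125,4.7)
A=cv2.imread("pics/topd.png")
cv2.imwrite("pics/topd.png",A)
E
```

```text
time: 7.3
tool_pos: [0.6444, 0.0269, 0.355]
tool_rot: [3.139, 0.001, -1.289]
contact_force: [1.4, -0.5, 0.2]
opening: 0.092
grip_force: 0.0
time: 7.97
tool_pos: [0.4626, -0.0865, 0.3949]
tool_rot: [3.139, -0.0, -1.291]
contact_force: [1.5, -0.3, 0.9]
opening: 0.0431
grip_force: 0.0
```

View pics/topd.png

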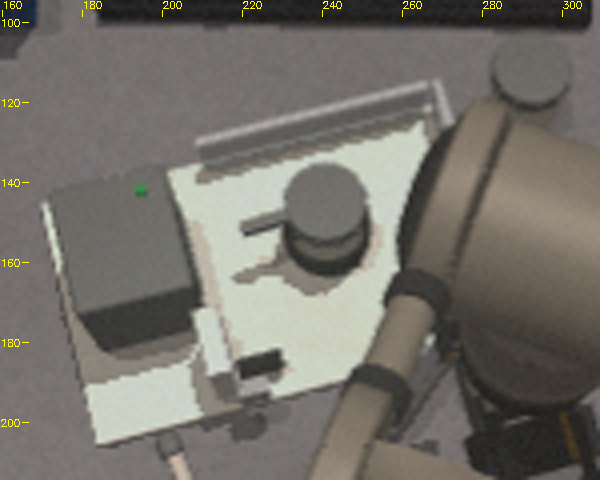

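View pics/scened.png

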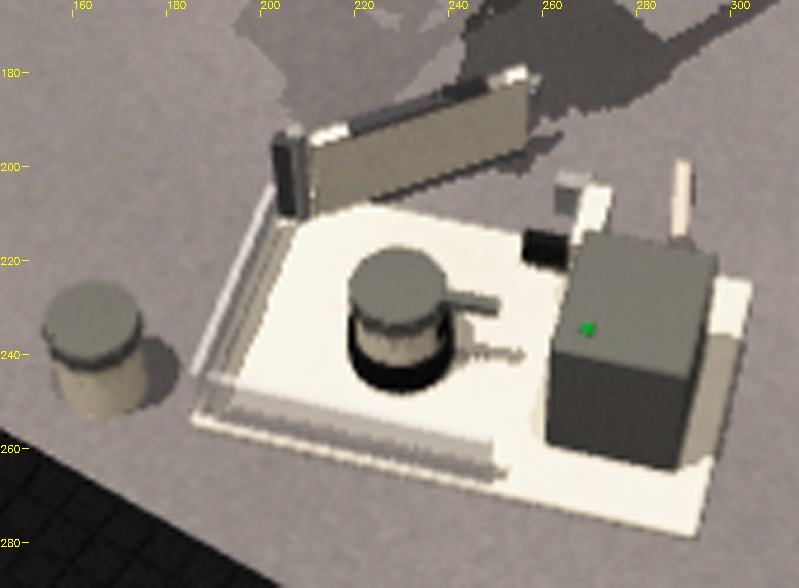

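The tab now points at the scanner: tip about (221,151) in the top view, (250,230) in the scene view. The gate hasn't moved. I'll refine the tab angle by matching the outline in both views.

```bash
cat > tab.py <<'E'
from h import *
q=np.array([0.64478783,0.02728331,0.28298535])
def hull(c,a,ox,oy,x0,x1,w,k=8):
    P=np.array([(x,y,z) for x in(x0,x1) for y in(-w,w) for z in(.072,.084)])
    A=q[2]+a; R=np.array([[np.cos(A),-np.sin(A)],[np.sin(A),np.cos(A)]])
    P[:,:2]=P[:,:2]@R.T+q[:2]+[ox,oy]
    return cv2.convexHull(((proj(c,P)+.5)*k).astype(np.float32)).astype(np.int32)
for n in("top","scene"):
    c=cam(n); k=8; g=cv2.resize(cv2.cvtColor(c["image"],cv2.COLOR_RGB2GRAY),None,fx=k,fy=k,interpolation=cv2.INTER_LINEAR).astype(float); best=[]
    for a in np.radians(np.arange(78,102,.5)):
      for ox in np.arange(-.006,.0061,.002):
        for oy in np.arange(-.006,.0061,.002):
          m=np.zeros(g.shape,np.uint8); o=m.copy()
          cv2.fillConvexPoly(m,hull(c,a,ox,oy,.036,.064,.005),1); cv2.fillConvexPoly(o,hull(c,a,ox,oy,.036,.069,.010),1)
          o[m>0]=0; y,x,w,h=0,0,0,0
          best.append((cv2.mean(g,o)[0]-cv2.mean(g,m)[0],np.degrees(a),ox*1e3,oy*1e3))
    best.sort(reverse=True); print(n,np.round(best[:6],1).tolist())
E
time timeout 500 python3 tab.py
```

```text
top [[76.6, 93.0, -2.0, 2.0], [76.1, 88.0, -6.0, 0.0], [75.9, 90.5, -4.0, 2.0], [75.9, 91.5, -4.0, 2.0], [75.7, 91.0, -4.0, 2.0], [75.4, 88.5, -6.0, 0.0]]
scene [[92.1, 97.5, 6.0, 4.0], [91.4, 95.0, 4.0, 2.0], [90.7, 98.0, 6.0, 4.0], [90.1, 96.5, 6.0, 4.0], [90.0, 96.0, 6.0, 2.0], [90.0, 92.5, 2.0, 2.0]]
real	3m36.903s
user	3m34.448s
sys	0m0.432s
```

```bash
cat > tab2.py <<'E'
from h import *
from scipy.optimize import minimize
q=np.array([0.64478783,0.02728331,0.28298535]); k=8
th=np.linspace(0,2*np.pi,48,endpoint=False)
def cyl(r,z0,z1): return np.array([(r*np.cos(t),r*np.sin(t),z) for t in th for z in(z0,z1)])
def box(x0,x1,w,z0=.072,z1=.084): return np.array([(x,y,z) for x in(x0,x1) for y in(-w,w) for z in(z0,z1)])
def fill(m,c,P,a,o,v,c0):
    A=q[2]+a; P=P.copy(); R=np.array([[np.cos(A),-np.sin(A)],[np.sin(A),np.cos(A)]])
    P[:,:2]=P[:,:2]@R.T+q[:2]+o
    cv2.fillConvexPoly(m,cv2.convexHull(((proj(c,P)-c0+.5)*k*16).astype(np.float32)).astype(np.int32),v,shift=4)
def run(c,n,a0):
    ctr=proj(c,[[q[0],q[1],.08]])[0].astype(int); c0=ctr-32
    g=cv2.resize(cv2.cvtColor(np.ascontiguousarray(c["image"][c0[1]:c0[1]+64,c0[0]:c0[0]+64]),cv2.COLOR_RGB2GRAY),None,fx=k,fy=k,interpolation=cv2.INTER_LINEAR).astype(float)
    def cost(p):
        a,o=p[0]/50,np.array(p[1:])/1e3
        m=np.zeros(g.shape,np.uint8)
        fill(m,c,cyl(.038,.070,.086),a,o,1,c0); fill(m,c,box(.02,.072,.012),a,o,1,c0)
        fill(m,c,cyl(.036,.0,.070),a,o,0,c0)
        fill(m,c,cyl(.030,.074,.086),a,o,2,c0); fill(m,c,box(.02,.064,.005),a,o,2,c0)
        return cv2.mean(g,(m==2).astype(np.uint8))[0]-cv2.mean(g,(m==1).astype(np.uint8))[0]
    best=min((minimize(cost,[(a0+d)*50,0,0],method="Nelder-Mead",options=dict(initial_simplex=np.array([(a0+d)*50,0,0])+np.array([[0,0,0],[3,0,0],[0,4,0],[0,0,4]]))) for d in(-.05,.05)),key=lambda r:r.fun)
    print(n,round(best.fun,1),"tab deg",round(np.degrees(best.x[0]/50),2),"offset mm",best.x[1:].round(1))
if __name__=="__main__":
    for n in("top","scene"):
        c=cam(n); run(c,n,np.pi/2)
        c["image"]=cv2.imread(f"pics/{n}raw0.png")[:,:,::-1]; run(c,n+"_start",-1.5)
E
timeout 300 python3 tab2.py
```

```text
top -89.9 tab deg 91.6 offset mm [-3.   1.4]
top_start -85.0 tab deg -83.87 offset mm [-3.3  0.7]
scene -118.1 tab deg 93.58 offset mm [2.9 2.1]
scene_start -121.6 tab deg -86.3 offset mm [2.4 1.9]
```

The jar reads about 2° short, between 91.6° and 93.6°, which is grip slip. I'll regrasp and trim it.

```bash
python3 drive.py '[[-0.01,-0.0343,0,0,0,0],[-0.01,-0.0343,0,0,0,0],[-0.01,-0.0343,0,0,0,0],[-0.01,-0.0343,0,0,0,0],[-0.01,-0.0343,0,0,0,0],[-0.01,-0.0343,0,0,0,0],[0,0,0,0,0,-0.03],[0,0,0,0,0,0]]' 0.092
python3 drive.py '[[0,0,0.04,0,0,0],[0,0,0.04,0,0,0],[0,0,0.03,0,0,0],[0,0,0.02,0,0,0],[0,0,0.015,0,0,0],[0,0,0.011,0,0,0],[0,0,0,0,0,0],[0,0,0,0,0,0]]'
python3 drive.py '[[0,0,0,0,0,0],[0,0,0,0,0,0],[0,0,0,0,0,0],[0,0,0,0,0,0],[0,0,0,0,0,0],[0,0,0,0,0,0]]' 0.05 12
python3 drive.py '[[0,0,0,0,0,0.015],[0,0,0,0,0,0.015],[0,0,0,0,0,0.015],[0,0,0,0,0,0],[0,0,0,0,0,0]]'
python3 drive.py '[[0,0,0,0,0,0],[0,0,0,0,0,0],[0,0,0,0,0,0],[0,0,0,0,0,0],[0,0,-0.01,0,0,0],[0,0,-0.025,0,0,0],[0,0,-0.04,0,0,0],[0,0,-0.04,0,0,0]]' 0.092
python3 drive.py '[[0,0,-0.04,0,0,0],[0.01,0.0343,0,0,0,0],[0.01,0.0343,0,0,0,0],[0.01,0.0343,0,0,0,0],[0.01,0.0343,0,0,0,0],[0.01,0.0343,0,0,0,0],[0.01,0.0343,0,0,0,0],[0,0,0,0,0,0]]' 0
timeout 300 python3 tab2.py
```

```text
time: 8.93
tool_pos: [0.649, 0.0326, 0.3921]
tool_rot: [3.14, 0.001, -1.254]
contact_force: [-0.4, 0.6, -0.6]
opening: 0.0676
grip_force: 0.0
time: 9.6
tool_pos: [0.6475, 0.0303, 0.2384]
tool_rot: [3.141, 0.0, -1.259]
contact_force: [0.1, 0.3, 0.5]
opening: 0.0918
grip_force: 0.0
time: 10.1
tool_pos: [0.6455, 0.0297, 0.2387]
tool_rot: [3.134, 0.001, -1.258]
contact_force: [-14.0, -4.1, 9.8]
opening: 0.0601
grip_force: 12.0
time: 10.52
tool_pos: [0.6454, 0.03, 0.2387]
tool_rot: [3.134, 0.001, -1.303]
contact_force: [-13.2, -3.1, 10.7]
opening: 0.0595
grip_force: 12.0
time: 11.18
tool_pos: [0.6473, 0.0304, 0.3541]
tool_rot: [3.139, 0.001, -1.303]
contact_force: [1.1, -0.3, 0.5]
opening: 0.0917
grip_force: 0.0
time: 11.85
tool_pos: [0.4608, -0.0836, 0.3939]
tool_rot: [3.139, -0.0, -1.306]
contact_force: [1.2, 0.2, 0.9]
opening: 0.0427
grip_force: 0.0
top -89.7 tab deg 88.44 offset mm [-2.9  1.5]
top_start -85.0 tab deg -83.87 offset mm [-3.3  0.7]
scene -117.3 tab deg 90.94 offset mm [3. 3.]
scene_start -121.6 tab deg -86.3 offset mm [2.4 1.9]
```

The tab now averages 89.7°, which is good. Next I'll turn the tool to face the gate and go down beside it.

```bash
python3 drive.py '[[0,0,0,0,0,-0.12],[0,0,0,0,0,-0.12],[0,0,0,0,0,-0.12],[0,0,0,0,0,-0.12],[0,0,0,0,0,-0.12],[0,0,0,0,0,-0.12],[0,0,0,0,0,-0.12],[0,0,0,0,0,-0.12]]' 0
python3 drive.py '[[0,0,0,0,0,-0.12],[0,0,0,0,0,-0.12],[0,0,0,0,0,-0.12],[0,0,0,0,0,-0.12],[0,0,0,0,0,-0.12],[0,0,0,0,0,-0.12],[0,0,0,0,0,-0.12],[0,0,0,0,0,-0.12]]'
python3 drive.py '[[0,0,0,0,0,-0.12],[0,0,0,0,0,-0.12],[0,0,0,0,0,-0.1],[0,0,0,0,0,0]]'
python3 - <<'E'
from h import *
s=telemetry.observe();p=s["tool_pos"];y=s["tool_rot"][2]
d=np.array([.4834,-.0592])-p[:2]
print(d@[np.cos(y),np.sin(y)],d@[np.sin(y),-np.cos(y)],p[2]-.243,y)
E
```

```text
time: 12.62
tool_pos: [0.4662, -0.0813, 0.3936]
tool_rot: [-3.141, -0.001, -0.336]
contact_force: [0.1, 0.4, -0.2]
opening: 0.0002
grip_force: 0.0
time: 13.28
tool_pos: [0.4661, -0.0813, 0.3936]
tool_rot: [3.141, -0.001, 0.624]
contact_force: [-0.4, -0.4, -0.5]
opening: 0.0003
grip_force: 0.0
time: 13.62
tool_pos: [0.466, -0.0814, 0.3935]
tool_rot: [3.141, -0.001, 0.961]
contact_force: [-0.3, 0.0, 0.4]
opening: 0.0004
grip_force: 0.0
0.02812218532125898 0.00157135950202968 0.15049061898749078 0.9613454422654328
```

```bash
python3 drive.py '[[0,0.0015,0.04,0,0,0],[0,0,0.04,0,0,0],[0,0,0.03,0,0,0],[0,0,0.02,0,0,0],[0,0,0.012,0,0,0],[0,0,0.008,0,0,0],[0,0,0,0,0,0]]'
python3 drive.py '[[0.015,0,0,0,0,0],[0.012,0,0,0,0,0],[0.005,0,0,0,0,0],[0.004,0,0,0,0,0],[0,0,0,0,0,0]]'
python3 drive.py '[[0.004,0,0,0,0,0],[0.004,0,0,0,0,0],[0.003,0,0,0,0,0],[0,0,0,0,0,0]]'
```

```text
time: 14.2
tool_pos: [0.4664, -0.0824, 0.2419]
tool_rot: [-3.139, 0.0, 0.955]
contact_force: [-0.0, 0.0, 0.4]
opening: 0.0006
grip_force: 0.0
time: 14.62
tool_pos: [0.4874, -0.0527, 0.2437]
tool_rot: [3.14, -0.001, 0.957]
contact_force: [0.2, 0.2, -0.3]
opening: 0.0003
grip_force: 0.0
time: 14.95
tool_pos: [0.4934, -0.0441, 0.2433]
tool_rot: [3.141, -0.0, 0.957]
contact_force: [-0.3, -0.4, 0.1]
opening: 0.0002
grip_force: 0.0
```

```bash
python3 drive.py '[[0.004,0,0,0,0,0],[0.004,0,0,0,0,0],[0.004,-0.0006,0,0,0,0.04],[0.004,-0.0006,0,0,0,0.04],[0.004,-0.0006,0,0,0,0.04],[0.004,-0.0006,0,0,0,0.04],[0,0,0,0,0,0]]'
python3 drive.py '[[0.004,-0.0006,0,0,0,0.04],[0.004,-0.0006,0,0,0,0.04],[0.004,-0.0006,0,0,0,0.04],[0.004,-0.0006,0,0,0,0.04],[0.004,-0.0006,0,0,0,0.04],[0,0,0,0,0,0]]'
cat > g.py <<'E'
from h import *
q=np.array([0.64478783,0.02728331,0.28298535])
s=telemetry.observe();d=s["tool_pos"][:2]-q[:2];c,n=np.cos(q[2]),np.sin(q[2])
d=np.array([c*d[0]+n*d[1],-n*d[0]+c*d[1]])-[-.09,-.095]; F=s["contact_force"]; y=s["tool_rot"][2]
r=np.hypot(*d); g=np.arctan2(-d[0],d[1])-np.arcsin(.0145/r)
print("tool rel hinge",d.round(4),"gate est",g.round(3),"yaw-st",round(y-q[2],3),"push",round(-(F[0]*np.cos(y)+F[1]*np.sin(y)),1),"side",round(-(F[0]*np.sin(y)-F[1]*np.cos(y)),1))
E
python3 g.py; python3 - <<'E'
from h import *
crop(cam("scene"),"sceneg.png",185,165,120,90,5)
E
```

```text
time: 15.53
tool_pos: [0.5063, -0.0234, 0.2432]
tool_rot: [3.141, -0.0, 0.795]
contact_force: [0.3, 0.1, -0.6]
opening: 0.0001
grip_force: 0.0
time: 16.03
tool_pos: [0.5193, -0.0082, 0.2432]
tool_rot: [3.142, -0.0, 0.597]
contact_force: [-0.3, 1.0, 0.0]
opening: 0.0006
grip_force: 0.0
tool rel hinge [-0.0404  0.096 ] gate est 0.259 yaw-st 0.314 push -0.3 side 1.0
```

View pics/sceneg.png

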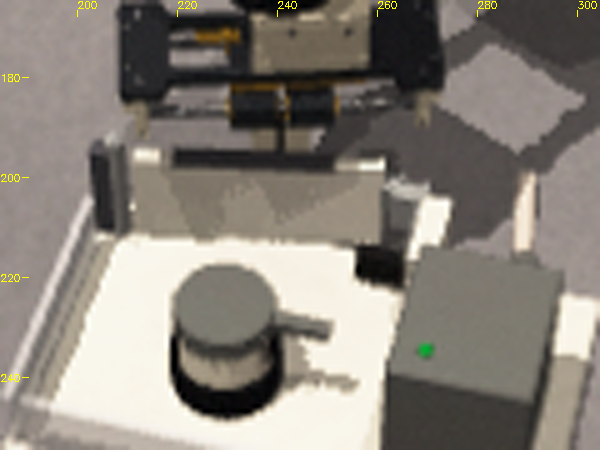

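The gate has followed the fingers and now stands nearly closed, at roughly 0.25 rad with the bolt end near (262,200). I'll go on in small steps and watch the force.

```bash
python3 drive.py '[[0.002,-0.0003,0,0,0,0.02],[0.002,-0.0003,0,0,0,0.02],[0.002,-0.0003,0,0,0,0.02]]' >/dev/null; python3 g.py
python3 drive.py '[[0.002,-0.0003,0,0,0,0.02],[0.002,-0.0003,0,0,0,0.02]]' >/dev/null; python3 g.py
python3 drive.py '[[0.002,-0.0003,0,0,0,0.02],[0.002,-0.0003,0,0,0,0.02]]' >/dev/null; python3 g.py
python3 drive.py '[[0.0015,-0.0002,0,0,0,0.015],[0,0,0,0,0,0]]' >/dev/null; python3 g.py
```

```text
tool rel hinge [-0.036  0.098] gate est 0.213 yaw-st 0.253 push 8.3 side -3.2
tool rel hinge [-0.0323  0.0994] gate est 0.175 yaw-st 0.212 push 2.0 side -2.0
tool rel hinge [-0.0278  0.1012] gate est 0.13 yaw-st 0.172 push 0.5 side 0.1
tool rel hinge [-0.0261  0.1019] gate est 0.112 yaw-st 0.158 push 1.8 side -1.1
```

```bash
python3 drive.py '[[0.001,-0.0001,0,0,0,0.01],[0,0,0,0,0,0]]' >/dev/null; python3 g.py
python3 drive.py '[[0.001,-0.0001,0,0,0,0.01],[0,0,0,0,0,0]]' >/dev/null; python3 g.py
python3 drive.py '[[0.001,-0.0001,0,0,0,0.01],[0,0,0,0,0,0]]' >/dev/null; python3 g.py
```

```text
tool rel hinge [-0.0256  0.1021] gate est 0.107 yaw-st 0.148 push 4.6 side -0.8
tool rel hinge [-0.0251  0.1022] gate est 0.102 yaw-st 0.138 push 7.9 side -1.6
tool rel hinge [-0.0246  0.1023] gate est 0.098 yaw-st 0.128 push 10.9 side -2.7
```

```bash
python3 drive.py '[[0.001,-0.0001,0,0,0,0],[0,0,0,0,0,0]]' >/dev/null; python3 g.py
python3 drive.py '[[0.001,-0.0001,0,0,0,0],[0,0,0,0,0,0]]' >/dev/null; python3 g.py
python3 drive.py '[[0.0005,0,0,0,0,0],[0,0,0,0,0,0]]' >/dev/null; python3 g.py
```

```text
tool rel hinge [-0.0242  0.1024] gate est 0.094 yaw-st 0.129 push 13.9 side -3.0
tool rel hinge [-0.0238  0.1024] gate est 0.09 yaw-st 0.129 push 17.5 side -4.5
tool rel hinge [-0.0236  0.1024] gate est 0.088 yaw-st 0.129 push 19.8 side -5.0
```

The push has climbed steeply to 20 N, well past the 11 N bevel peak, so the gate is on its stop. I'll back off and check.

```bash
python3 drive.py '[[-0.002,0,0,0,0,0],[-0.004,0,0,0,0,0],[-0.01,0,0,0,0,0],[-0.025,0,0,0,0,0],[-0.03,0,0,0,0,0],[-0.01,0,-0.03,0,0,0],[0,0,-0.04,0,0,0],[0,0,-0.04,0,0,0]]'
python3 drive.py '[[0,0,-0.04,0,0,0],[-0.02,0.03,0,0,0,0],[0,0,0,0,0,0]]'
timeout 200 python3 tab2.py
python3 - <<'E'
from h import *
q=np.array([0.64478783,0.02728331,0.28298535])
crop(cam("scene"),"scenef.png",185,165,120,90,6.5)
c=cam("scene")
for g in(0,.05,.1,.15,.2):
    p=np.array([-.09-.165*np.sin(g)+.005*np.cos(g),-.095+.165*np.cos(g)+.005*np.sin(g)]);C,n=np.cos(q[2]),np.sin(q[2])
    print(g,((proj(c,[[q[0]+C*p[0]-n*p[1],q[1]+n*p[0]+C*p[1],.087]])[0]-[184.5,164.5])*6.5).round())
E
```

```text
time: 18.5
tool_pos: [0.4611, -0.0283, 0.3542]
tool_rot: [-3.14, 0.001, 0.411]
contact_force: [1.9, 0.1, 0.3]
opening: 0.0006
grip_force: 0.0
time: 18.75
tool_pos: [0.4557, -0.0665, 0.396]
tool_rot: [3.135, -0.005, 0.411]
contact_force: [0.4, -0.5, -0.3]
opening: 0.0003
grip_force: 0.0
top -82.6 tab deg 89.1 offset mm [-2.7  1.6]
top_start -85.0 tab deg -83.87 offset mm [-3.3  0.7]
scene -115.6 tab deg 91.98 offset mm [4.  3.2]
scene_start -121.6 tab deg -86.3 offset mm [2.4 1.9]
0 [488. 274.]
0.05 [492. 260.]
0.1 [495. 247.]
0.15 [498. 233.]
0.2 [500. 220.]
```

View pics/scenef.png

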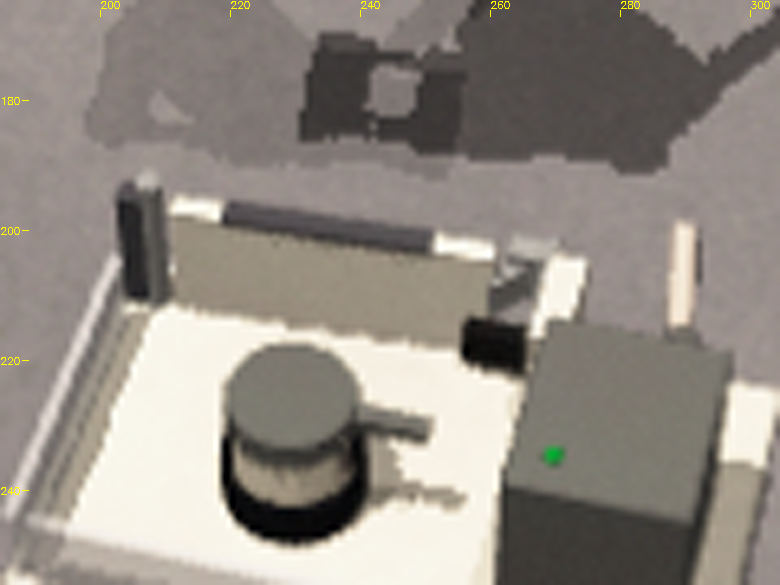

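The picture shows the gate shut at about 0.07 rad, with its inner top corner near (495,255) and the bolt behind the strike at about (510,285). The tab points at the scanner and the arm is clear.

```bash
python3 -c "
from cell import robot, telemetry, read_camera
print(robot.hand_in())"
```

```text
the job is handed in; nothing more can be done
None
```

I turned the jar in its nest until the barcode faced the scanner (about 90° ± 2° from the cameras), pushed the gate past the latch onto its stop (peak reading 20 N), and handed the job in at about 19 s. The hand-in returned no verdict, and I judged the latch snapped in from the force pattern and the last picture, without a pull test.

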